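# Turn the glue warmer up four clicks and start it

### The job

The glue in the warmer is too cool. With the side of a fingertip push the fin of its heat dial round clockwise (seen from above), exactly four clicks on from where it stands now, then press the round start button fully down and let it spring back. Only push and press: do not pinch the fin, and leave the pot lid, the tools and everything else on the bench where they are.

Things in the scene. Friction and masses are not known exactly. Their poses are not given: they have to be found in the camera images.
- warmer: glue warmer fixed to the bench: low grey housing 200 (its x) by 320 mm (its y), steel top 60 mm above the bench; origin on the bench under its middle, front to its -x. On top, in its frame, mm: heat dial (0,-70), round start button (-70,30), rectangular mains rocker (-70,115; fixed, no use here), fixed glue pot 112 across at (30,95), its lid's knob reaching 109 above the bench.
- dial (a joint): turn of the heat dial, rad, growing clockwise seen from above. Black disc 84 mm across, top face 78 mm above the bench, upright axis, one upright fin on it. Click stops at multiples of 24 degrees (0.419), 0 to 9; starts on 0, 1, 2 or 3. A click takes about 5 N on the fin; 12 degrees past a stop the resistance vanishes and the dial jumps by itself into the next stop, and stays there.
- dial_axis (a point): on the dial's axis, at the disc's top face (78 mm above the bench); does not turn with the dial (axes as the warmer's)
- dial_fin (a point): outer end of the fin at its top, 41 mm from the axis, 103 mm above the bench; turns with the dial. The fin is 12 mm thick, 26 mm tall, reaches from 11 to 41 mm from the axis, and has a white line along its top. At joint value 0 it stands 140 degrees counter-clockwise (from above) of the warmer's x axis.
- fin_trail: the half of the fin's thickness on its trailing side, the counter-clockwise one: push on this side to turn the dial up. Origin on the dial's axis, 60 mm above the bench; its x axis points outwards along the fin, its y axis counter-clockwise.
- fin_lead: the other half of the fin's thickness, on its leading (clockwise) side; origin and axes as fin_trail
- start_button (a joint): travel of the start button, m: 0 out, 0.006 fully down (5 N); springs back by itself
- start_button_top (a point): centre of the top of the start button, a grey round cap 30 mm across in a dark ring 46 mm across; 78 mm above the bench when out, level with the ring (72 mm) when fully down; pressed straight down
- pot_lid: round aluminium lid (100 mm across, 21 mm tall with its wooden knob) lying loose on the glue pot of the warmer; origin at the centre of its underside. Leave it alone.
- glue_brush: small flat glue brush, 120 mm long, 9 mm thick, lying on the warmer's top along its rear edge; origin under its middle. Leave it alone.
- mallet: round-headed wooden mallet (handle and head 190 mm long, 64 mm tall), lying on the bench at the warmer's left (+y) side; origin on the bench under its middle. Leave it alone.
- chisel: wood chisel 225 mm long, 27 mm thick, lying on the bench at the warmer's right (-y) side; origin on the bench under its middle. Leave it alone.
- spool_clamp: wooden spool clamp, two 40 mm discs on a stem, 78 mm tall, standing behind the warmer (far side); origin at the centre of its foot. Leave it alone.
- varnish_jar: amber jar with a metal cap, 54 mm across, 75 mm tall, standing behind the warmer; origin at the centre of its foot. Leave it alone.
- neck_block: small maple block 45 x 55 x 28 mm lying on the bench in front of the warmer (robot side); origin at the centre of its underside. Leave it alone.

How it is judged:
By the outcome, as a careful person would: the job done as asked, in the order asked, and still so for the second after the job is handed in, with the robot touching nothing.
It also fails if it takes over 64 s, if anything falls off the work surface, if the arm or the gripper's body presses on something with over 40 N, if the wrist force passes 120 N, or if a joint passes its speed limit or range.

### The arm

A 6-joint arm with a two-finger parallel gripper is mounted at the origin on the work surface. World frame = base frame: x ahead of the robot, y to its left, z up, the work surface at z = 0. Lengths are in m, angles in rad, forces in N, time in s.
With the tool pointing down it reaches from about 0.4 to 0.825 m from the base axis. Payload 7 kg.
Tool frame: the origin (TCP) lies on the centre line of the jaws, within the pads' length; the fingertips stand 25 mm ahead of it and the grasp point (between the pads) lies 6 mm ahead of it; z points along the fingers, y is the line along which they close (so a half turn about z gives the same grasp; the last joint's range is limited). The gripper opens to 88 mm and grips with 3 to 60 N. Pads are 19 mm wide; open, the fingers measure 130 mm over their backs; the gripper's body (78 mm by 193 mm) begins 47 mm behind the grasp point.
Start: joints at [-0.904, 0.359, 0.012, 0, -1.224, -0.288], TCP at [0.25, -0.627, 0.252] pointing down, gripper open.
Joint ranges: [-3.07, 3.07], [-1.43, 2.12], [-1.02, 1.25], [-3.03, 1.67], [-3.05, -0], [-3.03, 3.03]. Speed limits (rad/s): [2.39, 2.39, 3.01, 3.14, 3.14, 3.14].

### API

Orientations are given as [roll, pitch, yaw] about the fixed x, y, z axes, in that order (R = Rz(yaw) Ry(pitch) Rx(roll)).
In Python, from station import readout, vision, arm gives the robot as it stands. The module is installed in compiled form; this text tells all that it offers.
- The arm moves only by the tool carry_out, never from a script. Its argument "commands" is a list of rows, each an object with "dp": the shift along the tool's x, y, z in m, a list of three; "rotation": the turn, a rotation vector about the tool's x, y, z in degrees, a list of three. In form: [{"dp": [dx, dy, dz], "rotation": [wx, wy, wz]}, ...]. A call has 1 to 8 rows; each row shifts and turns the commanded pose from where the row before left it, along the tool's axes as they then stand; what a row does not reach is not made up. A row lasts 1/8 s, in which the tool goes at most 62.5 mm and 10.7 degrees, less where a joint would pass 70% of its speed; a pose out of reach is approached as far as the arm can. A call with a gripper value outside its range is refused whole. "grip" is the finger opening in m, from 0 to 0.0876, set as the call begins (left out, the last holds). The fingers move at their own pace and stop on an object; "force" is the grip in N (left out, the last holds). Time passes only in rows, so rows that do not move let the fingers close. It gives the time, the measured TCP pose, the force, the opening and the grip force at its end, in the units of the state.
- readout.get_state(): the state, without advancing time (a new reading comes with each control period).
- vision.grab_frame(name): name is "scene" or "top" or "wrist"; returns (picture, depth): 420x560x3 uint8, red, green, blue; 420x560 float32, m along the optical axis (not along the pixel's ray), 0 where there is no reading.
- vision.calibration(name): a dict with "fovy" (degrees; the focal length in pixels is half the picture's height over the tangent of half this angle, whatever the lens; pixels are square), "cx", "cy" (the principal point, pixels), "origin" and "attitude" of the camera in the world; the wrist camera has in their place "mount" (4x4, takes a point from camera to tool coordinates, whose origin is the TCP and whose axes are the flange's). Camera axes: x right, y down, z forward; pixel columns grow to the right and rows downward; lengths in m; the calibration is good to about 2 mm. The wrist camera is an equidistant fisheye: a pixel r from the principal point sees the ray r / f radians off the axis. A picture is of the moment at which its call begins: read the wrist's pose just before it. calibration takes no time and is no camera call.
- arm.job_done(): hands the job in; it is judged then, once.
Trained networks look in the newest picture that a camera, given by its name, has taken for a name from the list of things; names that differ only in an ending like _2 or _b are one class to them, and where a whole thing is asked for, a point or a joint stands for the part that bears it (a point fixed in the world has none). Each returns a list of dicts, best first, with "score" (0 to 1); they miss things now and then, are a little off and sometimes report something else, mostly with a low value. They report only what shows in the picture. A call takes as long as a camera call.
- vision.trace(label, camera): "pixels" (420x560 bool, what is visible of it) and "position" ([row, column] in pixels, amid what is visible of it).
The state is a dict: "t": time; "q": joint angles; "qd": joint speeds; "joint_efforts": joint torques, N m; "eef_pos": TCP position; "ee_rot": TCP orientation; "force": force on the tool from outside, world axes, zero at the start; "moment": the same for the moment, N m; "width": finger opening in m; "gripper_force": force on a finger pad.
Only numpy, scipy, OpenCV 4.12 (cv2) and the standard library are available. Lean on these libraries where they do the work, as an engineer would, in place of code of your own. Each camera call takes 0.05 s, during which the arm holds its last target. There are 200 camera calls.

## Working session

There is one attempt and no reset: what is moved stays moved. The work goes in short steps, Python scripts to look and compute and a tool call to move; the robot and the scene stay as the last step left them, time stands still between calls to the robot, and variables do not carry over. Pictures are saved under pics/ and viewed, at most 10 in all, crops included, and the job is handed in when it is done.

Besides the shell and the picture viewer there is one more tool, called after "Call:" by a JSON object that holds its "op" and its "data", one argument or row to a line. carry_out: Moves the arm, as the interface text tells. Its arguments: {"type":"object","properties":{"commands":{"type":"array"},"grip":{"type":"number"},"force":{"type":"number"}},"required":["commands"]}

```bash
mkdir -p pics; cat > h.py <<'E'
import numpy as np, cv2
from station import readout, vision, arm
from scipy.spatial.transform import Rotation as R
def cal(n):
    c=vision.calibration(n); c['f']=210/np.tan(np.radians(c['fovy'])/2); return c
def att(c):
    a=np.array(c['attitude'],float)
    return a if a.shape==(3,3) else R.from_euler('xyz',a).as_matrix()
def ray(n,uv):  # uv = col,row ; static cams
    c=cal(n); d=np.array([(uv[0]-c['cx'])/c['f'],(uv[1]-c['cy'])/c['f'],1.])
    return np.array(c['origin'],float),att(c)@d
def onz(n,uv,z):
    o,d=ray(n,uv); return o+d*(z-o[2])/d[2]
def cloud(n,D):
    c=cal(n); v,u=np.mgrid[:420,:560]
    P=np.stack([(u-c['cx'])/c['f']*D,(v-c['cy'])/c['f']*D,D],-1)
    return P@att(c).T+np.array(c['origin'],float)
def save(name,im): cv2.imwrite('pics/'+name,im[...,::-1])
E
python3 - <<'E'
from h import *
np.set_printoptions(precision=4,suppress=True)
print(readout.get_state())
for n in ['scene','top','wrist']: print(n,vision.calibration(n))
im,D=vision.grab_frame('top'); save('top0.png',im); np.save('topD.npy',D)
P=cloud('top',D)
for l in ['warmer','dial','dial_fin','fin_trail','fin_lead','start_button','start_button_top','pot_lid','neck_block']:
    for r in vision.trace(l,'top')[:2]:
        m=r['pixels']&(D>0); print(l,round(r['score'],2),r['position'],m.sum(),np.median(P[m],0) if m.any() else '')
im,D=vision.grab_frame('scene'); save('scene0.png',im)
E
```

```text
{'t': 0.0, 'q': array([-0.9039,  0.3594,  0.0111, -0.0004, -1.224 , -0.2881]), 'qd': array([ 0.0015,  0.0006,  0.0008, -0.0013, -0.0005,  0.    ]), 'joint_efforts': array([  0.0012, -58.2709,  29.307 ,   6.9973,   0.0071,  -0.0002]), 'eef_pos': array([ 0.2494, -0.6268,  0.2506]), 'ee_rot': array([ 3.14  , -0.0001, -2.7629]), 'force': array([ 0.5667, -0.0088,  0.274 ]), 'moment': array([ 0.0456, -0.0659, -0.0016]), 'gripper_force': 0.0, 'width': 0.08783564809942296}
scene {'fovy': 56.386802564561606, 'cx': 282.5809466484142, 'cy': 204.1982900230295, 'origin': array([ 1.0142, -0.3929,  0.6571]), 'attitude': array([-2.3081, -0.0133,  0.7837])}
top {'fovy': 46.71858808668343, 'cx': 284.1124731414706, 'cy': 208.612800659652, 'origin': array([0.4984, 0.0517, 1.2595]), 'attitude': array([-3.0923, -0.0071, -1.5942])}
wrist {'fovy': 65.70646984690485, 'cx': 283.0513905967924, 'cy': 213.29490931611437, 'mount': array([[-0.0016, -0.96  , -0.2798,  0.0766],
       [ 1.    , -0.0016, -0.0003, -0.0008],
       [-0.0002, -0.2798,  0.96  , -0.1327],
       [ 0.    ,  0.    ,  0.    ,  1.    ]])}
warmer 0.93 [209.1, 332.1] 8320 [ 0.5543 -0.0721  0.061 ]
dial 0.85 [200.9, 352.2] 886 [ 0.5682 -0.126   0.0787]
dial 0.43 [208.1, 411.0] 806 [ 0.548  -0.2879  0.019 ]
dial_fin 0.69 [202.1, 355.9] 966 [ 0.5683 -0.1275  0.0785]
fin_lead 0.46 [179.9, 228.4] 1556 [0.6299 0.1816 0.0527]
start_button 0.63 [230.7, 309.9] 98 [ 0.5031 -0.0244  0.0825]
start_button_top 0.64 [226.6, 313.3] 104 [ 0.5041 -0.0231  0.0824]
pot_lid 0.77 [188.9, 284.8] 1423 [0.6062 0.0354 0.0931]
pot_lid 0.73 [178.8, 228.4] 1507 [0.6316 0.1816 0.0534]
```

```bash
python3 - <<'E'
from h import *
im=cv2.imread('pics/top0.png')[140:280,190:440]; cv2.imwrite('pics/top0c.png',cv2.resize(im,None,fx=3.2,fy=3.2,interpolation=cv2.INTER_CUBIC)[:, :800])
E
```

```text
(no output)
```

View pics/top0c.png

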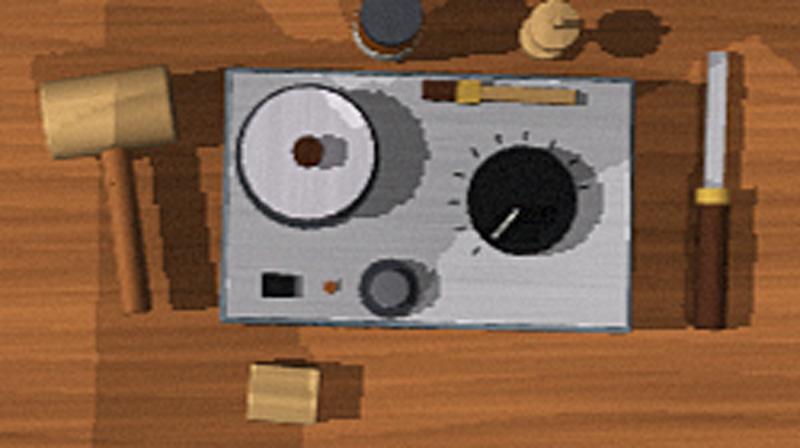

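View pics/scene0.png

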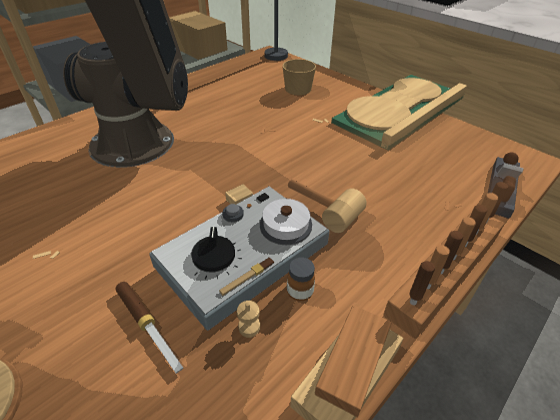

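The top crop shows the dial at about crop (522,200), its white line pointing to the lower left (near the first tick), and the button at (390,288). The neck block lies in front and the pot lid is at (307,150). Next I measure these.

```bash
python3 - <<'E'
from h import *
np.set_printoptions(precision=4,suppress=True)
im=cv2.imread('pics/top0.png')[...,::-1]; D=np.load('topD.npy'); P=cloud('top',D)
m=(P[...,2]>0.04)&(P[...,2]<0.12)&(P[...,0]>.43)&(P[...,0]<.68)&(P[...,1]>-.245)&(P[...,1]<.09)
m2=(abs(P[...,2]-.061)<.006)&m
u8=cv2.morphologyEx(m.astype(np.uint8),cv2.MORPH_OPEN,np.ones((5,5)))
n,lab,st,_=cv2.connectedComponentsWithStats(u8); k=1+st[1:,4].argmax()
v,u=np.where((lab==k)&m2)
pts=np.array([onz('top',q,.06)[:2] for q in cv2.convexHull(np.stack([u,v],1).astype(np.int32))[:,0].astype(float)])
(c,s,a)=cv2.minAreaRect((pts*1000).astype(np.float32)); print('warmer rect',c,s,a)
# dial: dark pixels
g=im.max(2); hs=im.astype(int)
box=np.zeros_like(g,bool); box[180:225,328:378]=True
w=box&(g<60); 
ks=cv2.connectedComponentsWithStats(w.astype(np.uint8)); k=1+ks[2][1:,4].argmax(); v,u=np.where(ks[1]==k)
h=cv2.convexHull(np.stack([u,v],1).astype(np.int32)); (cc,r)=cv2.minEnclosingCircle(h); print('dial px',cc,r,onz('top',cc,.078), r*(1.2595-.078)/cal('top')['f'])
# white line
yy,xx=np.mgrid[:420,:560]; inn=np.hypot(xx-cc[0],yy-cc[1])<r-2
wl=inn&(g>110); v,u=np.where(wl); print(list(zip(u,v,g[wl])))
Q=np.array([onz('top',(a,b),.104) for a,b in zip(u,v)]); wt=g[wl]-60.
print('line mean',np.average(Q,axis=0,weights=wt)); mm=np.average(Q,axis=0,weights=wt)
U,S,V=np.linalg.svd((Q-mm)[:,:2]); print('dir',V[0],np.degrees(np.arctan2(V[0][1],V[0][0])))
ext=(Q-mm)[:,:2]@V[0]; print(mm[:2]+V[0]*ext.min(),mm[:2]+V[0]*ext.max())
# button
box[:]=False; box[215:245,295:330]=True
c=cal('top'); zb=P[...,2]
mb=box&(zb>.074)&(zb<.09); v,u=np.where(mb); print('button',mb.sum(),P[mb].mean(0))
for l in ['pot_lid','neck_block','spool_clamp','glue_brush']: 
  for q in vision.trace(l,'scene')[:1]: print(l,q['score'],q['position'])
E
```

```text
warmer rect (571.3866577148438, -60.63645935058594) (309.193603515625, 198.3710174560547) 87.14664459228516
dial px (353.04876708984375, 201.4268341064453) 17.835786819458008 [ 0.5701 -0.1265  0.078 ] 0.04333963901374151
[(np.int64(350), np.int64(206), np.uint8(119)), (np.int64(351), np.int64(206), np.uint8(157)), (np.int64(349), np.int64(207), np.uint8(168)), (np.int64(350), np.int64(207), np.uint8(208)), (np.int64(348), np.int64(208), np.uint8(136)), (np.int64(349), np.int64(208), np.uint8(200)), (np.int64(348), np.int64(209), np.uint8(155)), (np.int64(347), np.int64(210), np.uint8(175)), (np.int64(346), np.int64(211), np.uint8(130)), (np.int64(345), np.int64(212), np.uint8(128)), (np.int64(344), np.int64(213), np.uint8(163)), (np.int64(345), np.int64(213), np.uint8(154))]
line mean [ 0.5506 -0.1095  0.104 ]
dir [-0.7342  0.6789] 137.24083253516304
[ 0.5583 -0.1167] [ 0.5409 -0.1006]
button 155 [ 0.5051 -0.024   0.0805]
pot_lid 0.9 [214.6, 285.4]
neck_block 0.85 [193.9, 240.0]
spool_clamp 0.78 [316.9, 249.2]
glue_brush 0.73 [275.2, 248.2]
```

Two checks agree: the axis is at (0.570, -0.127), and the fin stands at about 137.3° in the world (the warmer's yaw is about -2.7°). That is stop 0, so the target is stop 4. The closed gripper goes in with its -x side facing the trailing face of the fin.

Call:
{"op": "carry_out", "data": {
  "commands": [
    {"dp": [0,0,0],"rotation": [0,0,-8.5]},
    {"dp": [0,0,0],"rotation": [0,0,-8.5]},
    {"dp": [0,0,0],"rotation": [0,0,-8.6]},
    {"dp": [-0.042,0.0104,0],"rotation": [0,0,0]},
    {"dp": [-0.042,0.0104,0],"rotation": [0,0,0]},
    {"dp": [-0.042,0.0104,0],"rotation": [0,0,0]},
    {"dp": [-0.042,0.0104,0],"rotation": [0,0,0]},
    {"dp": [-0.042,0.0104,0],"rotation": [0,0,0]}
  ],
  "grip": 0,
  "force": 10
}}

```text
t: 1.75
eef_pos: [0.3543, -0.4363, 0.2518]
ee_rot: [-3.141, 0.0, -2.316]
force: [0.2, -0.4, 0.1]
width: 0.0129
gripper_force: 0.0
```

Call:
{"op": "carry_out", "data": {
  "commands": [
    {"dp": [-0.042,0.0104,0],"rotation": [0,0,0]},
    {"dp": [-0.042,0.0104,0],"rotation": [0,0,0]},
    {"dp": [-0.042,0.0104,0],"rotation": [0,0,0]},
    {"dp": [-0.042,0.0104,0],"rotation": [0,0,0]},
    {"dp": [-0.042,0.0104,0],"rotation": [0,0,0]},
    {"dp": [-0.042,0.0104,0],"rotation": [0,0,0]},
    {"dp": [-0.042,0.0104,0],"rotation": [0,0,0]},
    {"dp": [0,0,0],"rotation": [0,0,0]}
  ]
}}

```text
t: 2.75
eef_pos: [0.5009, -0.17, 0.2517]
ee_rot: [-3.141, 0.001, -2.313]
force: [-0.2, -0.2, 0.2]
width: 0.0007
gripper_force: 0.0
```

Call:
{"op": "carry_out", "data": {
  "commands": [
    {"dp": [-0.043,0.0105,0],"rotation": [0,0,0]},
    {"dp": [0,0,0.04],"rotation": [0,0,0]},
    {"dp": [0,0,0],"rotation": [0,0,0]},
    {"dp": [0,0,0],"rotation": [0,0,0]}
  ]
}}

```text
t: 3.25
eef_pos: [0.5213, -0.1341, 0.2127]
ee_rot: [-3.141, -0.0, -2.316]
force: [0.0, -0.1, -0.0]
width: 0.0004
gripper_force: 0.0
```

```bash
cat >> h.py <<'E'
def wcloud(D,s):
    c=cal('wrist'); v,u=np.mgrid[:420,:560]; a=u-c['cx']; b=v-c['cy']; r=np.hypot(a,b)+1e-9; th=r/c['f']; t=np.tan(th)
    P=np.stack([a/r*t*D,b/r*t*D,D],-1); M=np.array(c['mount']); P=P@M[:3,:3].T+M[:3,3]
    return P@R.from_euler('xyz',s['ee_rot']).as_matrix().T+s['eef_pos']
E
python3 - <<'E'
from h import *
np.set_printoptions(precision=4,suppress=True)
s=readout.get_state(); print(s['eef_pos'],np.degrees(s['ee_rot']),s['width'])
im,D=vision.grab_frame('wrist'); save('w1.png',im); np.savez('w1.npz',im=im,D=D)
P=wcloud(D,s)
m=(D>0)&(np.hypot(P[...,0]-.57,P[...,1]+.127)<.06)&(P[...,2]>.095)&(P[...,2]<.11)
Q=P[m]; print(m.sum(),Q.mean(0)); 
if m.sum()>9:
  U,S,V=np.linalg.svd((Q-Q.mean(0))[:,:2],full_matrices=False); print(np.degrees(np.arctan2(V[0][1],V[0][0])),((Q-Q.mean(0))[:,:2]@V[0]).min(),((Q-Q.mean(0))[:,:2]@V[0]).max())
for l in ['start_button_top','dial']:
    for r in vision.trace(l,'wrist')[:1]:
        k=r['pixels']&(D>0); print(l,r['score'],r['position'],np.median(P[k],0),P[k].mean(0))
E
```

```text
[ 0.5213 -0.1341  0.2127] [-179.9492   -0.0026 -132.7161] 0.0003739570478712802
32 [ 0.546  -0.1075  0.1019]
47.14195067094061 -0.005140432730208292 0.006837207017111875
dial 0.77 [230.6, 248.8] [ 0.552  -0.1425  0.0776] [ 0.5541 -0.1407  0.0779]
```

View pics/w1.png

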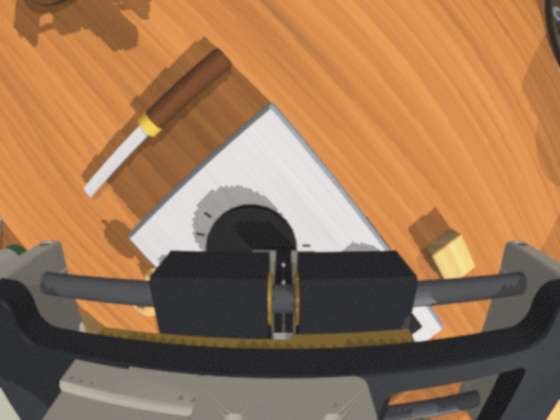

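The wrist view shows the disc edge at pixel (250,225). The fin is mostly hidden behind the fingers, and the wide dark finger blocks span columns 155-415. I'll check their shape in the tool frame.

```bash
python3 - <<'E'
from h import *
np.set_printoptions(precision=4,suppress=True)
D=np.load('w1.npz')['D']
I=dict(eef_pos=np.zeros(3),ee_rot=np.zeros(3)); P=wcloud(D,I)
for rc in [(265,200),(265,260),(265,300),(265,380),(300,200),(300,260),(300,283),(320,283),(262,283),(255,275),(330,200),(255,350)]: print(rc,D[rc],P[rc])
m=(D>0)&(P[...,2]<.05)&(P[...,2]>-.06)
for a in np.arange(-.06,.04,.01):
    k=m&(P[...,2]>=a)&(P[...,2]<a+.01)
    if k.sum()>5: print(round(a,3),k.sum(),np.percentile(P[k],[1,99],axis=0).ravel())
E
```

```text
(265, 200) 0.08444842 [ 0.04   -0.0225 -0.0555]
(265, 260) 0.0844158 [ 0.0402 -0.0063 -0.0555]
(265, 300) 0.08480055 [ 0.04    0.0042 -0.0551]
(265, 380) 0.08468491 [ 0.0397  0.026  -0.0553]
(300, 200) 0.077284165 [ 0.0345 -0.021  -0.0645]
(300, 260) 0.07759424 [ 0.0348 -0.0059 -0.0641]
(300, 283) 0.085481726 [ 0.0305 -0.0003 -0.0572]
(320, 283) 0.3301861 [-0.1235 -0.0006  0.1528]
(262, 283) 0.26461086 [-0.0355 -0.0005  0.1102]
(255, 275) 0.1609115 [ 0.0119 -0.0043  0.016 ]
(330, 200) 0.079976976 [ 0.025  -0.0222 -0.0645]
(255, 350) 0.09048681 [ 0.0401  0.0187 -0.0491]
-0.06 14547 [-0.0278 -0.0823 -0.0598  0.0406  0.0815 -0.0503]
-0.05 3658 [-0.0303 -0.0861 -0.0499  0.0406  0.0853 -0.0408]
-0.04 30 [ 0.0011 -0.0822 -0.0398  0.0306  0.0037 -0.0344]
-0.03 363 [-0.0084 -0.0044 -0.0273  0.0041  0.0036 -0.0201]
-0.02 89 [-0.0083 -0.0046 -0.02    0.0129  0.0038 -0.0101]
-0.01 183 [ 0.0103 -0.0047 -0.0097  0.0127  0.0039 -0.0001]
0.0 272 [ 0.0064 -0.0065  0.0001  0.0131  0.0057  0.0098]
0.01 203 [ 0.0104 -0.0151  0.0101  0.0128  0.0144  0.02  ]
0.02 80 [ 0.0103 -0.0138  0.02    0.0123  0.0136  0.026 ]
```

Call:
{"op": "carry_out", "data": {
  "commands": [
    {"dp": [0,0.001,0.035],"rotation": [0,0,0]},
    {"dp": [0,0,0.035],"rotation": [0,0,0]},
    {"dp": [0,0,0.022],"rotation": [0,0,0]},
    {"dp": [0,0,0.01],"rotation": [0,0,0]},
    {"dp": [0,0,0],"rotation": [0,0,0]},
    {"dp": [0,0,0],"rotation": [0,0,0]}
  ]
}}

```text
t: 4.15
eef_pos: [0.5212, -0.1328, 0.1107]
ee_rot: [-3.14, 0.001, -2.316]
force: [0.3, 0.5, 0.5]
width: 0.0
gripper_force: 0.0
```

Call:
{"op": "carry_out", "data": {
  "commands": [
    {"dp": [-0.008,0,0],"rotation": [0,0,0]},
    {"dp": [-0.006,0,0],"rotation": [0,0,0]},
    {"dp": [-0.002,0,0],"rotation": [0,0,0]},
    {"dp": [0,0,0],"rotation": [0,0,0]},
    {"dp": [0,0,0],"rotation": [0,0,0]}
  ]
}}

```text
t: 4.78
eef_pos: [0.5311, -0.1209, 0.1095]
ee_rot: [3.141, -0.0, -2.316]
force: [-0.2, -0.4, 0.0]
width: 0.0008
gripper_force: 0.0
```

Call:
{"op": "carry_out", "data": {
  "commands": [
    {"dp": [-0.002,0,-0.0005],"rotation": [0,0,0]},
    {"dp": [0,0,0],"rotation": [0,0,0]}
  ]
}}

```text
t: 5.03
eef_pos: [0.5327, -0.1195, 0.1101]
ee_rot: [-3.141, 0.0, -2.316]
force: [0.1, 0.8, -0.0]
width: 0.0004
gripper_force: 0.0
```

Call:
{"op": "carry_out", "data": {
  "commands": [
    {"dp": [-0.002,0,0],"rotation": [0,0,0]},
    {"dp": [0,0,0],"rotation": [0,0,0]}
  ]
}}

```text
t: 5.28
eef_pos: [0.534, -0.1179, 0.1101]
ee_rot: [-3.142, -0.0, -2.316]
force: [0.9, 0.2, -0.5]
width: 0.0003
gripper_force: 0.0
```

Call:
{"op": "carry_out", "data": {
  "commands": [
    {"dp": [-0.002,0,0],"rotation": [0,0,0]},
    {"dp": [0,0,0],"rotation": [0,0,0]}
  ]
}}

```text
t: 5.52
eef_pos: [0.5348, -0.1169, 0.11]
ee_rot: [3.141, -0.001, -2.316]
force: [-2.2, -2.5, 0.8]
width: 0.0002
gripper_force: 1.7
```

Call:
{"op": "carry_out", "data": {
  "commands": [
    {"dp": [-0.0023,0.0011,0],"rotation": [0,0,4]},
    {"dp": [-0.0023,0.0011,0],"rotation": [0,0,4]},
    {"dp": [-0.0023,0.0011,0],"rotation": [0,0,4]},
    {"dp": [-0.0023,0.0011,0],"rotation": [0,0,4]},
    {"dp": [-0.0023,0.0011,0],"rotation": [0,0,4]}
  ]
}}

```text
t: 6.15
eef_pos: [0.5408, -0.1049, 0.1101]
ee_rot: [3.142, 0.0, -2.667]
force: [-1.0, -1.9, 0.4]
width: 0.0005
gripper_force: 1.1
```

```bash
cat > st.py <<'E'
from h import *
s=readout.get_state(); p=s['eef_pos'][:2]-np.array([.570,-.1268]); R_=R.from_euler('xyz',s['ee_rot']).as_matrix()
print('tool coords of TCP rel axis (n,u):',R_[:2,0]@p,R_[:2,1]@p,'face angle',np.degrees(np.arctan2(R_[1,1],R_[0,1])),'z',s['eef_pos'][2],'f tool',R_.T@s['force'])
E
python3 st.py
```

```text
tool coords of TCP rel axis (n,u): 0.015927079529113455 0.03283608843179933 face angle 117.1700011180645 z 0.11006296605836553 f tool [ 1.81380636 -1.23821803 -0.36126366]
```

Call:
{"op": "carry_out", "data": {
  "commands": [
    {"dp": [-0.0023,0.0011,0],"rotation": [0,0,4]},
    {"dp": [-0.0023,0.0011,0],"rotation": [0,0,4]},
    {"dp": [-0.0023,0.0011,0],"rotation": [0,0,4]},
    {"dp": [-0.0023,0.0011,0],"rotation": [0,0,4]},
    {"dp": [-0.0023,0.0011,0],"rotation": [0,0,4]},
    {"dp": [-0.0023,0.0011,0],"rotation": [0,0,4]},
    {"dp": [0,0,0],"rotation": [0,0,0]}
  ]
}}

```text
t: 7.02
eef_pos: [0.5517, -0.0946, 0.1099]
ee_rot: [3.141, -0.0, -3.083]
force: [-1.8, -0.5, 1.3]
width: 0.0008
gripper_force: 0.6
```

```bash
python3 st.py; python3 - <<'E'
from h import *
im,D=vision.grab_frame('scene'); save('s1.png',cv2.resize(im[200:320,150:330],None,fx=4,fy=4,interpolation=cv2.INTER_CUBIC))
E
```

```text
tool coords of TCP rel axis (n,u): 0.01642105220653691 0.03325193904145769 face angle 93.3318647144797 z 0.10993778245347964 f tool [ 1.78882273 -0.43906527 -1.3140253 ]
```

View pics/s1.png

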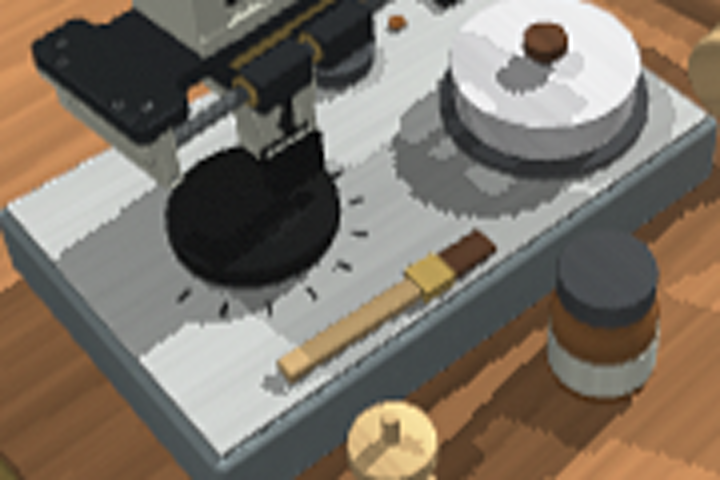

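The scene view shows the fin's white line at about (290,145) in the crop, leading the finger. The finger has followed it 44° round, so the dial is at about stop 2. I keep pushing.

Call:
{"op": "carry_out", "data": {
  "commands": [
    {"dp": [-0.0023,0.001,0],"rotation": [0,0,4]},
    {"dp": [-0.0023,0.001,0],"rotation": [0,0,4]},
    {"dp": [-0.0023,0.001,0],"rotation": [0,0,4]},
    {"dp": [-0.0023,0.001,0],"rotation": [0,0,4]},
    {"dp": [-0.0023,0.001,0],"rotation": [0,0,4]},
    {"dp": [-0.0023,0.001,0],"rotation": [0,0,4]},
    {"dp": [-0.0023,0.001,0],"rotation": [0,0,4]},
    {"dp": [0,0,0],"rotation": [0,0,0]}
  ]
}}

```text
t: 8.07
eef_pos: [0.5674, -0.09, 0.1098]
ee_rot: [-3.141, -0.002, 2.711]
force: [-4.7, 2.7, 3.9]
width: 0.0006
gripper_force: 2.8
```

```bash
python3 st.py; cat > fin.py <<'E'
from h import *
# fin angle from the white line in the scene camera, at z=.104
import sys
im,D=vision.grab_frame('scene'); ax=np.array([.570,-.1268]); hit=[]
g=im.min(2)
for v in range(225,275):
  for u in range(185,245):
    if g[v,u]>120:
      p=onz('scene',(u,v),.104)[:2]-ax
      hit.append((u,v,int(g[v,u]),*p))
H=np.array(hit)
rr=np.hypot(H[:,3],H[:,4]); k=(rr<.044)
print(k.sum()); 
for h in H[k]: print(h[:3].astype(int),np.round(np.hypot(h[3],h[4])*1e3,1),np.round(np.degrees(np.arctan2(h[4],h[3])),1))
save(sys.argv[1],cv2.resize(im[200:320,150:330],None,fx=4,fy=4,interpolation=cv2.INTER_CUBIC))
E
python3 fin.py s2.png
```

```text
tool coords of TCP rel axis (n,u): 0.01771678775097466 0.0323392480213096 face angle 65.31852991290668 z 0.10983889232249877 f tool [ 5.38798915  0.4674178  -3.89928454]
286
[204 227 211] 43.1 163.0
[205 227 211] 42.3 160.7
[206 227 211] 41.5 158.2
[207 227 183] 40.8 155.7
[201 228 212] 43.7 171.1
[202 228 210] 42.6 169.0
[203 228 206] 41.5 166.7
[204 228 205] 40.5 164.3
[205 228 203] 39.6 161.9
[206 228 206] 38.8 159.3
[207 228 211] 38.1 156.6
[208 228 189] 37.4 153.8
[223 228 122] 39.7 109.2
[199 229 208] 43.7 176.9
[200 229 207] 42.4 175.0
[201 229 204] 41.2 172.9
[202 229 204] 40.1 170.7
[203 229 203] 39.0 168.3
[204 229 203] 38.0 165.8
[205 229 203] 37.0 163.2
[206 229 205] 36.2 160.5
[207 229 212] 35.4 157.6
[208 229 217] 34.7 154.6
[198 230 205] 42.8 -179.1
[199 230 203] 41.4 179.0
[200 230 204] 40.1 177.0
[201 230 202] 38.9 174.8
[202 230 202] 37.7 172.6
[203 230 202] 36.5 170.1
[204 230 205] 35.5 167.5
[205 230 207] 34.5 164.8
[206 230 207] 33.6 161.9
[207 230 206] 32.8 158.8
[208 230 210] 32.1 155.6
[209 230 154] 31.4 152.3
[212 230 126] 30.3 141.7
[213 230 145] 30.1 138.0

[... 5669 characters left out ...]
.4
[193 244 206] 35.0 -123.8
[194 244 192] 33.2 -123.2
[234 244 148] 43.0 37.0
[189 245 202] 42.5 -122.3
[190 245 202] 40.6 -121.7
[191 245 201] 38.8 -121.1
[192 245 205] 37.0 -120.4
[193 245 200] 35.2 -119.7
[234 245 207] 43.7 33.8
[189 246 200] 42.7 -118.9
[190 246 202] 40.9 -118.2
[191 246 204] 39.1 -117.4
[192 246 209] 37.3 -116.6
[193 246 151] 35.5 -115.6
[189 247 203] 43.0 -115.5
[190 247 203] 41.2 -114.7
[191 247 208] 39.5 -113.8
[192 247 204] 37.8 -112.8
[189 248 204] 43.5 -112.3
[190 248 206] 41.8 -111.3
[191 248 213] 40.1 -110.3
[192 248 152] 38.4 -109.1
[190 249 209] 42.4 -108.0
[191 249 202] 40.8 -106.9
[190 250 210] 43.2 -104.9
[191 250 173] 41.6 -103.6
[191 251 155] 42.6 -100.6
```

The scene line pixels give 63.3°, so the dial is at stop 3 plus about 2° and loaded with 5 N. Another 15° or so carries it over the last click, and the limit for the next one is 34° away.

Call:
{"op": "carry_out", "data": {
  "commands": [
    {"dp": [-0.0023,0.001,0],"rotation": [0,0,4]},
    {"dp": [-0.0023,0.001,0],"rotation": [0,0,4]},
    {"dp": [-0.0023,0.001,0],"rotation": [0,0,4]},
    {"dp": [-0.0014,0.0006,0],"rotation": [0,0,2.5]},
    {"dp": [0,0,0],"rotation": [0,0,0]},
    {"dp": [0,0,0],"rotation": [0,0,0]}
  ]
}}

```text
t: 8.88
eef_pos: [0.5776, -0.0913, 0.1101]
ee_rot: [3.141, 0.0, 2.459]
force: [-1.0, -0.8, -0.3]
width: 0.0007
gripper_force: 0.0
```

```bash
python3 st.py; sed -i 's/k=(rr<.044)/an=np.degrees(np.arctan2(H[:,4],H[:,3])); k=(rr<.042)\&(rr>.012)\&(an>20)\&(an<80)/' fin.py; python3 fin.py s3.png
```

```text
tool coords of TCP rel axis (n,u): 0.016510210353593673 0.03237487098064423 face angle 50.89761049587442 z 0.11007645103767691 f tool [ 0.2837418  -1.19764983  0.2645073 ]
3
[229 243 127] 33.2 38.8
[230 243 130] 35.0 39.2
[231 243 130] 36.9 39.5
```

The last click is over: the fin is at about 39-40° (41° expected for stop 4) and the finger is unloaded. I back off, rise and go over the button.

Call:
{"op": "carry_out", "data": {
  "commands": [
    {"dp": [0.008,0,0],"rotation": [0,0,0]},
    {"dp": [0.007,0,0],"rotation": [0,0,0]},
    {"dp": [0,0,-0.025],"rotation": [0,0,0]},
    {"dp": [0,0,-0.025],"rotation": [0,0,0]},
    {"dp": [0.04,0.003,0],"rotation": [0,0,0]},
    {"dp": [0.044,0.0035,0],"rotation": [0,0,0]},
    {"dp": [0,0,0],"rotation": [0,0,0]},
    {"dp": [0,0,0],"rotation": [0,0,0]}
  ]
}}

```text
t: 9.93
eef_pos: [0.5051, -0.0234, 0.1605]
ee_rot: [3.141, 0.001, 2.459]
force: [0.2, -0.3, 0.2]
width: 0.0009
gripper_force: 0.0
```

```bash
sed -i 's/g\[v,u\]>120/g[v,u]>105/' fin.py; python3 fin.py s4.png; python3 - <<'E'
from h import *
s=readout.get_state(); R_=R.from_euler('xyz',s['ee_rot']).as_matrix(); print(s['eef_pos'],s['force'],R_.T@(np.array([.505,-.0238,.108])-s['eef_pos']))
E
```

```text
67
[230 233 192] 39.3 79.8
[231 233 197] 40.9 78.2
[228 234 191] 34.8 79.5
[229 234 195] 36.4 77.8
[230 234 196] 38.1 76.2
[231 234 199] 39.8 74.8
[232 234 191] 41.5 73.5
[226 235 193] 30.4 79.1
[227 235 194] 32.0 77.2
[228 235 195] 33.6 75.5
[229 235 196] 35.3 73.9
[230 235 198] 37.0 72.5
[231 235 197] 38.7 71.2
[232 235 162] 40.5 70.1
[224 236 178] 25.9 78.7
[225 236 198] 27.5 76.5
[226 236 199] 29.2 74.5
[227 236 199] 30.9 72.8
[228 236 196] 32.6 71.3
[229 236 195] 34.4 69.9
[230 236 195] 36.1 68.6
[231 236 197] 37.9 67.5
[232 236 176] 39.7 66.5
[233 236 163] 41.5 65.5
[225 237 174] 26.5 71.3
[226 237 175] 28.3 69.7
[227 237 182] 30.0 68.2
[228 237 198] 31.8 66.8
[229 237 196] 33.6 65.7
[230 237 197] 35.4 64.6
[231 237 198] 37.2 63.6
[232 237 196] 39.0 62.8
[233 237 161] 40.9 62.0
[228 238 177] 31.2 62.2
[229 238 201] 33.0 61.3
[230 238 195] 34.8 60.4
[231 238 192] 36.7 59.7
[232 238 195] 38.6 59.0
[233 238 162] 40.4 58.3
[229 239 177] 32.6 56.8
[230 239 196] 34.5 56.2
[231 239 196] 36.4 55.6
[232 239 188] 38.2 55.1
[233 239 164] 40.1 54.7
[230 240 171] 34.3 51.9
[231 240 180] 36.2 51.5
[232 240 147] 38.1 51.2
[233 240 156] 40.0 51.0
[234 240 167] 41.9 50.7
[233 241 117] 40.1 47.3
[234 241 166] 42.0 47.2
[219 242 129] 13.9 39.9
[220 242 130] 15.8 40.6
[224 242 110] 23.3 42.2
[227 242 127] 28.9 42.9
[228 242 144] 30.8 43.0
[229 242 157] 32.7 43.2
[230 242 141] 34.6 43.3
[231 242 139] 36.5 43.4
[225 243 114] 25.7 36.8
[226 243 114] 27.5 37.4
[227 243 158] 29.4 38.0
[228 243 192] 31.3 38.4
[229 243 216] 33.2 38.8
[230 243 218] 35.0 39.2
[231 243 221] 36.9 39.5
[232 243 148] 38.8 39.8
[ 0.5053645  -0.02362012  0.16033896] [-0.59362651 -0.00719441  0.05590932] [ 0.0001976  -0.00039677  0.05233866]
```

View pics/s4.png

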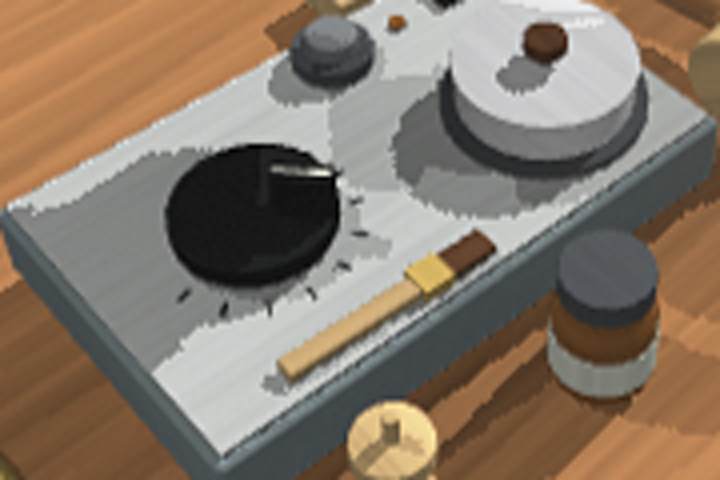

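The crop shows the white line at (300,172), about 40.5°, which is stop 4. The lid and brush are untouched and the button is free at (332,50). Now I press it.

Call:
{"op": "carry_out", "data": {
  "commands": [
    {"dp": [0,0,0.03],"rotation": [0,0,0]},
    {"dp": [0,0,0.018],"rotation": [0,0,0]},
    {"dp": [0,0,0.006],"rotation": [0,0,0]},
    {"dp": [0,0,0.002],"rotation": [0,0,0]},
    {"dp": [0,0,0.002],"rotation": [0,0,0]},
    {"dp": [0,0,0],"rotation": [0,0,0]}
  ]
}}

```text
t: 10.72
eef_pos: [0.5053, -0.0239, 0.1026]
ee_rot: [3.141, 0.001, 2.457]
force: [-1.4, -2.3, 3.7]
width: 0.0005
gripper_force: 2.0
```

Call:
{"op": "carry_out", "data": {
  "commands": [
    {"dp": [0,0,0.002],"rotation": [0,0,0]},
    {"dp": [0,0,0.002],"rotation": [0,0,0]},
    {"dp": [0,0,0],"rotation": [0,0,0]}
  ]
}}

```text
t: 11.1
eef_pos: [0.5055, -0.0238, 0.1008]
ee_rot: [3.141, 0.002, 2.459]
force: [-10.7, -1.3, 29.4]
width: 0.0005
gripper_force: 15.1
```

Call:
{"op": "carry_out", "data": {
  "commands": [
    {"dp": [0,0,0.001],"rotation": [0,0,0]},
    {"dp": [0,0,0.001],"rotation": [0,0,0]},
    {"dp": [0,0,0],"rotation": [0,0,0]}
  ]
}}

```text
t: 11.48
eef_pos: [0.5056, -0.0239, 0.1004]
ee_rot: [3.14, 0.003, 2.459]
force: [-17.3, 0.6, 47.2]
width: 0.0003
gripper_force: 24.2
```

It goes hard at TCP z of about 0.1007, higher than the 0.097 I expected. I ease off a little and look while still touching.

Call:
{"op": "carry_out", "data": {
  "commands": [
    {"dp": [0,0,-0.004],"rotation": [0,0,0]},
    {"dp": [0,0,0],"rotation": [0,0,0]},
    {"dp": [0,0,0],"rotation": [0,0,0]}
  ]
}}

```text
t: 11.85
eef_pos: [0.5056, -0.0236, 0.1012]
ee_rot: [3.14, 0.001, 2.458]
force: [-4.6, -0.9, 12.6]
width: 0.0006
gripper_force: 5.9
```

```bash
python3 - <<'E'
from h import *
s=readout.get_state(); print(s['eef_pos'],s['force'],s['moment'])
im,D=vision.grab_frame('scene'); save('s5.png',cv2.resize(im[160:280,170:330],None,fx=4.8,fy=4.8,interpolation=cv2.INTER_CUBIC))
E
```

```text
[ 0.50560769 -0.02355386  0.10117932] [-4.59283617 -0.91670623 12.60913325] [-0.60618159  1.27991945  0.05082197]
```

View pics/s5.png

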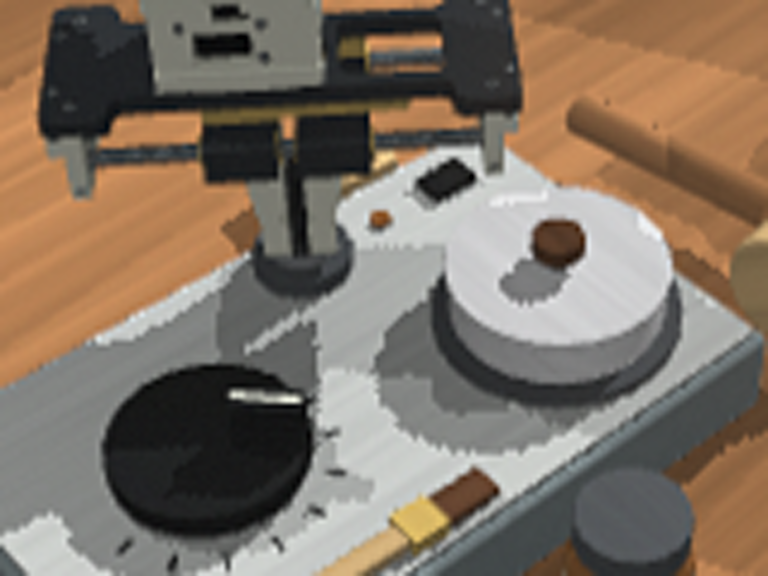

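The fingertips stand inside the ring, right on the cap, and nothing else is in contact. To confirm the full travel I release in small steps and follow the spring force.

Call:
{"op": "carry_out", "data": {
  "commands": [
    {"dp": [0,0,-0.001],"rotation": [0,0,0]},
    {"dp": [0,0,0],"rotation": [0,0,0]}
  ]
}}

```text
t: 12.15
eef_pos: [0.5055, -0.0235, 0.1016]
ee_rot: [3.14, 0.001, 2.458]
force: [-0.4, -1.4, 4.6]
width: 0.0
gripper_force: 2.3
```

Call:
{"op": "carry_out", "data": {
  "commands": [
    {"dp": [0,0,-0.001],"rotation": [0,0,0]},
    {"dp": [0,0,0],"rotation": [0,0,0]}
  ]
}}

```text
t: 12.4
eef_pos: [0.5055, -0.0235, 0.1023]
ee_rot: [3.141, 0.001, 2.458]
force: [1.4, -1.5, 4.6]
width: 0.0008
gripper_force: 2.1
```

Call:
{"op": "carry_out", "data": {
  "commands": [
    {"dp": [0,0,-0.001],"rotation": [0,0,0]},
    {"dp": [0,0,0],"rotation": [0,0,0]}
  ]
}}

```text
t: 12.65
eef_pos: [0.5055, -0.0235, 0.1033]
ee_rot: [3.141, 0.001, 2.458]
force: [1.5, -1.6, 3.8]
width: 0.0004
gripper_force: 1.8
```

Call:
{"op": "carry_out", "data": {
  "commands": [
    {"dp": [0,0,-0.001],"rotation": [0,0,0]},
    {"dp": [0,0,0],"rotation": [0,0,0]}
  ]
}}

```text
t: 12.9
eef_pos: [0.5052, -0.0235, 0.1042]
ee_rot: [3.141, 0.0, 2.458]
force: [1.9, -0.6, 2.6]
width: 0.0006
gripper_force: 1.6
```

Call:
{"op": "carry_out", "data": {
  "commands": [
    {"dp": [0,0,-0.001],"rotation": [0,0,0]},
    {"dp": [0,0,0],"rotation": [0,0,0]}
  ]
}}

```text
t: 13.15
eef_pos: [0.5049, -0.0235, 0.1051]
ee_rot: [3.141, -0.0, 2.457]
force: [1.6, 0.9, 2.4]
width: 0.0005
gripper_force: 1.3
```

Call:
{"op": "carry_out", "data": {
  "commands": [
    {"dp": [0,0,-0.001],"rotation": [0,0,0]},
    {"dp": [0,0,0],"rotation": [0,0,0]}
  ]
}}

```text
t: 13.4
eef_pos: [0.5047, -0.0237, 0.106]
ee_rot: [-3.141, -0.0, 2.457]
force: [1.7, 0.8, 2.4]
width: 0.0002
gripper_force: 1.0
```

Call:
{"op": "carry_out", "data": {
  "commands": [
    {"dp": [0,0,-0.001],"rotation": [0,0,0]},
    {"dp": [0,0,0],"rotation": [0,0,0]}
  ]
}}

```text
t: 13.65
eef_pos: [0.5046, -0.0238, 0.1069]
ee_rot: [-3.141, -0.0, 2.457]
force: [-0.2, 1.5, 1.0]
width: 0.0004
gripper_force: 0.8
```

The spring force fades linearly from about 4.6 N at 0.1016 to near zero above 0.107. That is about 6 mm of travel with a hard stop below it, so the button was fully down. Now I rise clear.

Call:
{"op": "carry_out", "data": {
  "commands": [
    {"dp": [0,0,-0.003],"rotation": [0,0,0]},
    {"dp": [0,0,-0.02],"rotation": [0,0,0]},
    {"dp": [0,0,-0.04],"rotation": [0,0,0]},
    {"dp": [0,0,-0.04],"rotation": [0,0,0]},
    {"dp": [0,0,-0.03],"rotation": [0,0,0]},
    {"dp": [0,0,0],"rotation": [0,0,0]},
    {"dp": [0,0,0],"rotation": [0,0,0]}
  ]
}}

```text
t: 14.52
eef_pos: [0.5042, -0.0238, 0.2394]
ee_rot: [-3.141, -0.001, 2.457]
force: [-0.0, -0.1, -1.1]
width: 0.0004
gripper_force: 0.0
```

```bash
python3 fin.py s6.png | grep -E "^\[2[0-9]+ 24[23]"; python3 - <<'E'
from h import *
im,D=vision.grab_frame('scene'); save('s7.png',im)
E
```

```text
[219 242 190] 13.9 39.9
[220 242 193] 15.8 40.6
[221 242 147] 17.6 41.1
[222 242 144] 19.5 41.6
[223 242 145] 21.4 41.9
[224 242 152] 23.3 42.2
[225 242 126] 25.2 42.5
[226 242 124] 27.1 42.7
[227 242 124] 28.9 42.9
[228 242 140] 30.8 43.0
[229 242 153] 32.7 43.2
[230 242 136] 34.6 43.3
[231 242 136] 36.5 43.4
[224 243 122] 23.8 36.1
[225 243 155] 25.7 36.8
[226 243 156] 27.5 37.4
[227 243 155] 29.4 38.0
[228 243 186] 31.3 38.4
[229 243 209] 33.2 38.8
[230 243 212] 35.0 39.2
[231 243 214] 36.9 39.5
[232 243 143] 38.8 39.8
```

View pics/s7.png

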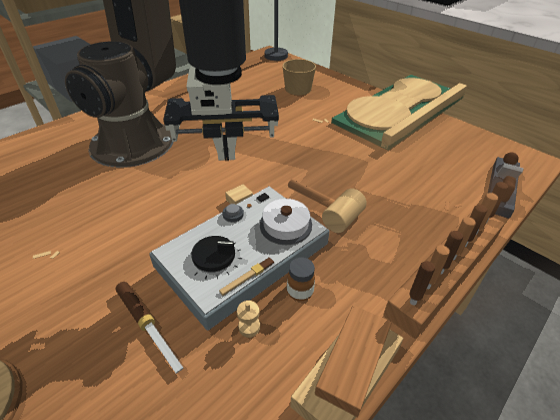

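The picture shows the arm clear, the fin at (228,242) still at about 40.5° (stop 4), the button out at (233,211), and everything else in its place.

```bash
python3 -c "
from station import arm
print(arm.job_done())"
```

```text
the job is handed in; nothing more can be done
None
```

The heat dial was pushed clockwise four clicks, from stop 0 to stop 4, and then the start button was pressed fully down and sprang back; nothing else moved in the final picture, and the job is handed in.

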